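# Close the recipe folder's tuck tab

### The job

Close the recipe folder lying on the worktop: with a fingertip push its standing card tab over onto the front board, keeping the crease in the tab, so that the free edge comes down just short of the black guide band; then press the crease flat so that the edge slides in beneath the band, and take the hand away. Only push and press: do not lift the folder or shove it away, and leave the matchbox lying on it, the kitchen timer and the salt shaker where they are.

Things in the scene. Friction and masses are not known exactly. Their poses are not given: they have to be found in the camera images.
- folder: closed recipe folder, grey cloth boards round white pages, 160 (x) x 220 (y) x 26 mm high, about 0.7 to 1.2 kg, loose, lying flat on the worktop. Origin: centre of its underside; z up. The tab is hinged along the middle of the edge at its -y end and folds over towards its +y. Board top is 26 mm above the origin.
- tab_hinge (a point): middle of the line where the tab is hinged to the folder: at (0, -108, 28) mm in the folder's frame. The hinge line runs along the folder's x.
- tab_crease (a point): middle of the tab's crease, 60 mm from the hinge. The tab is plain brown card 46 mm wide (along the folder's x) and 3 mm thick, of two stiff panels of 60 mm each: hinge to crease, and crease to free edge. The point lies at mid-thickness.
- tab_edge (a point): middle of the tab's free edge, 60 mm beyond the crease, mid-thickness. When the tab is flat it lies at y = +12 mm, z = 28 mm in the folder's frame, 12 mm beneath the band.
- band_mouth (a point): middle of the mouth of the guide band (the retaining lip): at (0, 0, 30) mm in the folder's frame. The fixed stiff black band is 84 mm long along the folder's x, reaches from y = 0 (the mouth) to y = +22 mm, and is 3 mm thick; it stands on a foot at each end, leaving an opening 56 mm wide and 8 mm high over the board. Its top is 37 mm above the folder's underside.
- tab (a joint): angle of the tab's first panel at the hinge, rad: 0 = flat on the front board, 1.57 = upright, more = leaning outward; stops at 0 and 2.3. It stays where it is left (friction about 0.03 N m).
- tab_end (a joint): bend at the crease, rad: 0 = panels in line (stop), growing as the outer panel bends towards the front board, stop 1.7. Starts at 1.15 to 1.45, stays where left (friction 0.04 N m; 3 to 10 N down on the crease flattens it). With the bend kept, the free edge meets the board when joint tab is half the bend, 7 mm or more short of the band. Flattened first, the tab lands on top of the band.
- matchbox: closed matchbox 37 x 56 x 17 mm, loose, lying on the folder's front board beyond the band. Origin: centre of its underside.
- kitchen_timer: round wind-up timer, 63 mm wide, 54 mm high, loose, on the worktop to the left of the folder. Origin: centre of its underside.
- salt_shaker: salt shaker, 44 mm wide, 90 mm high, loose, on the worktop between the folder and the hob. Origin: centre of its underside.

How it is judged:
At the end, for the whole second after the job is handed in: The tab's free edge lies beneath the band, at least 6 mm past its mouth and between band and board; the crease is pressed down to within 12 mm of the board's top and bent by less than 0.4 rad; the folder lies on the worktop within 25 mm of where it was, at rest (y of tab_edge in the frame of folder above 0.006 m and z of tab_edge in the frame of folder below 0.034 m and z of tab_crease in the frame of folder below 0.038 m and value of joint tab_end below 0.4 rad and height (world z) of folder below 0.004 m and distance of folder from where it was at the start of the episode below 0.025 m and linear speed of folder below 0.01 m/s); the robot touches nothing.
It fails at once if the folder is lifted or tipped up (height (world z) of folder above 0.01 m or angle between folder's own z axis and vertical above 0.12 rad).
It fails at once if the folder is shoved more than 25 mm away (distance of folder from where it was at the start of the episode above 0.025 m).
It fails at once if the matchbox is moved more than 40 mm or lifted off the folder (distance of matchbox from where it was at the start of the episode above 0.04 m or height (world z) of matchbox above 0.04 m).
It fails at once if the kitchen timer is moved more than 20 mm (distance of kitchen_timer from where it was at the start of the episode above 0.02 m).
It fails at once if the salt shaker is moved more than 20 mm (distance of salt_shaker from where it was at the start of the episode above 0.02 m).
It also fails if it takes over 38 s, if anything falls off the work surface, if the arm or the gripper's body presses on something with over 40 N, if the wrist force passes 120 N, or if a joint passes its speed limit or range.

### The arm

A 6-joint arm with a two-finger parallel gripper is mounted at the origin on a cart in front of the work surface, level with it; the furniture and walls round the work are solid. World frame = base frame: x ahead of the robot, y to its left, z up, the work surface at z = 0. Lengths are in m, angles in rad, forces in N, time in s.
With the tool pointing down it reaches from about 0.275 to 0.75 m from the base axis. Payload 10.2 kg.
Tool frame: the origin (TCP) lies at the very end of the fingers, on their centre line; the grasp point (between the pads) lies 19 mm behind it; z points along the fingers, x is the direction in which the jaws open and shut, and the axes are right-handed (so a half turn about z gives the same grasp; the last joint's range is limited). The gripper opens to 88 mm and grips with 3 to 60 N. Pads are 18 mm wide; open, the fingers measure 123 mm over their backs; the gripper's body (75 mm by 187 mm) begins 45 mm behind the grasp point.
Start: joints at [1.102, 0.313, 1.498, -0, 1.331, -0.223], TCP at [0.128, 0.509, 0.239] pointing down, gripper open.
Joint ranges: [-2.94, 2.94], [-0.97, 2.17], [0.19, 2.56], [-1.23, 4.37], [0.02, 3.11], [-2.88, 2.88]. Speed limits (rad/s): [2.39, 2.39, 3.01, 3.14, 3.14, 3.14].

### API

Orientations are given as a unit quaternion [x, y, z, w].
In Python, from cell import arm gives the robot as it stands.
- The arm moves only by the tool arm_command, never from a script. Its argument "commands" is a list of rows, each an object of numbers: "tx", "ty", "tz": the shift along the tool's x, y, z in cm; "wx", "wy", "wz": the turn, a rotation vector about the tool's x, y, z in rad; "hand": the opening in per cent of the stroke, from 0 (shut) to 100 (fully open). A call has 1 to 12 rows; each row shifts and turns the commanded pose from where the row before left it, along the tool's axes as they then stand; what a row does not reach is not made up. A row lasts 1/10 s, in which the tool goes at most 50 mm and 8.59 degrees, less where a joint would pass 70% of its speed; a pose out of reach is approached as far as the arm can. A call with a gripper value outside its range is refused whole. The fingers move at their own pace and stop on an object; "force" is the grip in N (left out, the last holds). Time passes only in rows, so rows that do not move let the fingers close. It gives the time, the measured TCP pose, the force and the opening at its end, in the units of the state.
- arm.observe(): the state, without advancing time (a new reading comes with each control period).
- arm.read_camera(name): name is "scene" or "side" or "wrist"; returns a dict with "image" (400x640x3 uint8, blue, green, red), "depth" (400x640 float32, m along the optical axis (not along the pixel's ray), 0 where there is no reading), "fx", "fy", "cx", "cy" (pixels), "D" ([k1, k2, p1, p2, k3] as OpenCV has them; the pictures are not rectified), "camera_from_world" (4x4, takes a point from world to camera coordinates). Camera axes: x right, y down, z forward; pixel columns grow to the right and rows downward; lengths in m; the calibration is good to about 2 mm. A picture is of the moment at which its call begins.
- arm.job_done(): hands the job in, once; it reports no verdict.
Trained networks look in the newest picture that a camera, given by its name, has taken for a name from the list of things; names that differ only in an ending like _2 or _b are one class to them, and where a whole thing is asked for, a point or a joint stands for the part that bears it (a point fixed in the world has none). Each returns a list of dicts, best first, with "p" (0 to 1); they miss things now and then, are a little off and sometimes report something else, mostly with a low value. They report only what shows in the picture. A call takes as long as a camera call.
- arm.spot_in(camera, target): "centre" ([column, row] in pixels, amid what is visible of it).
- arm.pinpoint(camera, target): "centre" ([column, row] in pixels: a listed point, or the origin of a listed thing).
The state is a dict: "time": time; "joint_pos": joint angles; "dq": joint speeds; "effort": joint torques, N m; "ee_pos": TCP position; "tcp_rot": TCP orientation; "contact_force": force on the tool from outside, world axes, zero at the start; "torque": the same for the moment, N m; "width": opening from 0.0 (shut) to 1.0 (fully open).
Only numpy, scipy, OpenCV 4.12 (cv2) and the standard library are available. Lean on these libraries where they do the work, as an engineer would, in place of code of your own. Each camera call takes 0.05 s, during which the arm holds its last target.

## Working session

There is one attempt and no reset: what is moved stays moved. The work goes in short steps, Python scripts to look and compute and a tool call to move; the robot and the scene stay as the last step left them, time stands still between calls to the robot, and variables do not carry over. Pictures are saved under pics/ and viewed, and the job is handed in when it is done.

Besides the shell and the picture viewer there is one more tool, called after ">>>" as name([rows], argument=value, ...), one row to a line, values as JSON. arm_command: Moves the arm, as the interface text tells. Its arguments: {"type":"object","properties":{"commands":{"type":"array"},"force":{"type":"number"}},"required":["commands"]}

```bash
ls; mkdir -p pics; cat > h.py <<'E'
import numpy as np, cv2
from cell import arm
def cam(n,save=None):
    c=arm.read_camera(n)
    if save: cv2.imwrite('pics/'+save+'.png',c['image'])
    return c
def K(c): return np.array([[c['fx'],0,c['cx']],[0,c['fy'],c['cy']],[0,0,1.]])
def ray(c,px):
    u=cv2.undistortPoints(np.array([[px]],float),K(c),np.array(c['D'],float)).ravel()
    T=np.linalg.inv(np.array(c['camera_from_world'])); d=T[:3,:3]@np.array([u[0],u[1],1]); return T[:3,3],d
def atz(c,px,z):
    o,d=ray(c,px); return o+d*(z-o[2])/d[2]
def dep(c,px,r=1):
    x,y=int(round(px[0])),int(round(px[1])); w=c['depth'][max(0,y-r):y+r+1,max(0,x-r):x+r+1]; w=w[w>0]
    if not len(w): return None
    o,d=ray(c,px); return o+d*np.median(w)
def cloud(c):
    h,w=c['depth'].shape; g=np.stack(np.meshgrid(np.arange(w),np.arange(h)),-1).reshape(-1,1,2).astype(float)
    u=cv2.undistortPoints(g,K(c),np.array(c['D'],float)).reshape(-1,2)
    z=c['depth'].reshape(-1,1); P=np.hstack([u*z,z]); T=np.linalg.inv(np.array(c['camera_from_world']))
    return (P@T[:3,:3].T+T[:3,3]).reshape(h,w,3), (c['depth']>0)
def proj(c,P):
    T=np.array(c['camera_from_world']); r=cv2.Rodrigues(T[:3,:3])[0]
    return cv2.projectPoints(np.array(P,float).reshape(-1,1,3),r,T[:3,3],K(c),np.array(c['D'],float))[0].reshape(-1,2)
E
python3 - <<'E'
from h import *
print(arm.observe())
for n in ['scene','side','wrist']:
    c=cam(n,n+'0')
    T=np.linalg.inv(np.array(c['camera_from_world']));print(n,T[:3,3].round(3),T[:3,2].round(2))
    for t in ['tab_hinge','tab_crease','tab_edge','band_mouth','folder','matchbox','kitchen_timer','salt_shaker']:
        r=arm.pinpoint(n,t)[:1]
        for q in r: print(t,np.round(q['centre'],1),round(q['p'],2),dep(c,q['centre']))
E
```

```text
pics
{'time': 0.0, 'joint_pos': array([ 1.10157004e+00,  3.13473354e-01,  1.49842292e+00, -3.75738860e-05,
        1.33099400e+00, -2.23370442e-01]), 'dq': array([ 0.00069424,  0.00024924,  0.0006859 , -0.00024707, -0.00035499,
        0.00031772]), 'effort': array([ 3.51389599e-04, -4.02212548e+01, -2.52275777e+01,  6.95604994e-02,
        3.51730536e-02, -8.53434290e-05]), 'ee_pos': array([0.12767143, 0.50899009, 0.23815445]), 'tcp_rot': array([ 7.88472359e-01,  6.15069848e-01, -5.79500242e-04,  2.92339240e-04]), 'contact_force': array([-0.20087179, -0.12853801, -0.01600453]), 'torque': array([-0.03508993,  0.0265357 ,  0.02286822]), 'width': 0.998286603117468}
scene [ 0.012 -0.697  0.761] [ 0.49  0.61 -0.62]
tab_hinge [313.7 208.3] 0.65 [ 0.53000696 -0.03346105  0.0252633 ]
tab_crease [362.7 175.9] 0.71 [ 7.32908571e-01  1.48987574e-02 -4.67474535e-05]
band_mouth [317.7 193.1] 0.94 [0.57472789 0.00847527 0.02239109]
folder [315.4 206.5] 0.62 [ 0.53619713 -0.03201199  0.02667548]
matchbox [280.8 204.3] 0.94 [0.46581908 0.00956377 0.0413218 ]
kitchen_timer [246.3 148.3] 0.66 [0.54144909 0.29460011 0.01532849]
salt_shaker [428.4 282.7] 0.85 [ 0.58514063 -0.34930645  0.0127891 ]
side [ 0.21  -0.733  0.687] [ 0.36  0.72 -0.6 ]
tab_hinge [344.3 219.6] 0.69 [ 0.64527049 -0.06583669  0.02875683]
tab_crease [347.6 204.5] 0.78 [0.70785764 0.01904872 0.00303693]
tab_edge [328.8 192. ] 0.68 [ 0.60874808 -0.03396888  0.11424062]
band_mouth [307.  211.7] 0.95 [0.56571806 0.01123208 0.02791061]
folder [303.9 224.7] 0.66 [ 0.5340683  -0.03586243  0.02671833]
matchbox [277.6 218. ] 0.5 [0.47249573 0.00347312 0.04256304]
kitchen_timer [269.  168.7] 0.83 [0.55441145 0.29424521 0.01608177]
salt_shaker [385.4 306.1] 0.88 [ 0.58685179 -0.35105213  0.01632731]
wrist [0.051 0.528 0.385] [ 0.29 -0.07 -0.95]
```

```bash
python3 - <<'E'
import cv2
for n in ['scene0','side0']:
    i=cv2.imread(f'pics/{n}.png'); cv2.imwrite(f'pics/{n}z.png',cv2.resize(i[120:320,200:460],None,fx=3,fy=3,interpolation=cv2.INTER_CUBIC))
E
```

```text
(no output)
```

View pics/scene0.png

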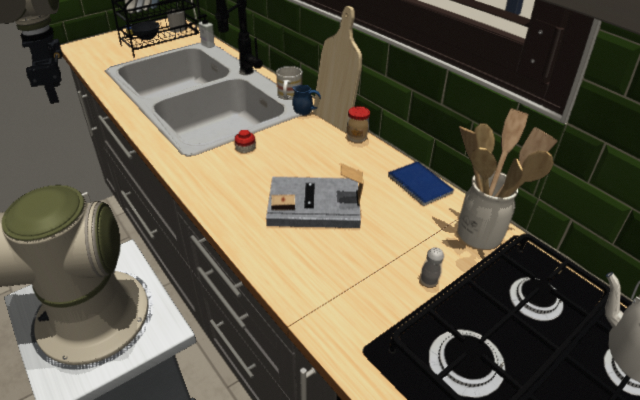

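View pics/side0.png

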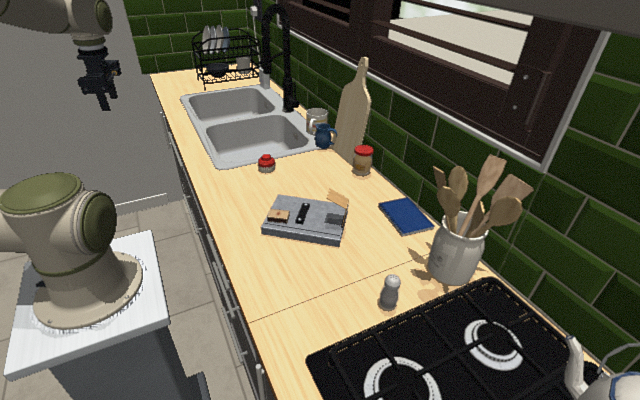

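```bash
python3 - <<'E'
from h import *
for n in ['scene','side']:
    c=arm.read_camera(n); P,m=cloud(c)
    # folder top region
    s=m&(abs(P[...,2]-.026)<.006)&(P[...,0]>.35)&(P[...,0]<.75)&(abs(P[...,1])<.2)
    s=cv2.morphologyEx(s.astype(np.uint8),cv2.MORPH_OPEN,np.ones((3,3)))>0
    q=P[s][:,:2].astype(np.float32); r=cv2.minAreaRect(q); print(n,len(q),r,np.round(cv2.boxPoints(r),3).tolist(), np.median(P[s][:,2]))
    t=m&(P[...,2]>.05)&(P[...,0]>.4)&(P[...,0]<.75)&(abs(P[...,1])<.15)
    q=P[t]; print(len(q),q.min(0),q.max(0),q.mean(0))
    for p in q[::max(1,len(q)//25)]: print(p.round(3))
E
```

```text
scene 3240 ((0.5555418133735657, 0.0005056560039520264), (0.16642020642757416, 0.2199128419160843), 51.512054443359375) [[0.4180000126361847, 0.004000000189989805], [0.5899999737739563, -0.13300000131130219], [0.6930000185966492, -0.003000000026077032], [0.5210000276565552, 0.1340000033378601]] 0.025063223284450098
316 [ 0.58843021 -0.08980883  0.05102837] [ 0.65998757 -0.02085609  0.11525612] [ 0.62362094 -0.05825199  0.09613088]
[ 0.617 -0.021  0.113]
[ 0.615 -0.031  0.11 ]
[ 0.627 -0.031  0.103]
[ 0.628 -0.038  0.103]
[ 0.621 -0.042  0.106]
[ 0.61  -0.044  0.108]
[ 0.649 -0.044  0.092]
[ 0.626 -0.048  0.101]
[ 0.6   -0.049  0.11 ]
[ 0.636 -0.051  0.096]
[ 0.603 -0.052  0.108]
[ 0.638 -0.056  0.095]
[ 0.602 -0.057  0.108]
[ 0.638 -0.06   0.094]
[ 0.608 -0.058  0.103]
[ 0.644 -0.061  0.089]
[ 0.614 -0.065  0.102]
[ 0.597 -0.063  0.106]
[ 0.633 -0.069  0.093]
[ 0.62  -0.069  0.096]
[ 0.612 -0.074  0.1  ]
[ 0.615 -0.074  0.096]
[ 0.622 -0.081  0.094]
[ 0.624 -0.086  0.09 ]
[ 0.63  -0.087  0.082]
[ 0.632 -0.086  0.071]
[ 0.629 -0.087  0.061]
side 2379 ((0.5566132664680481, 0.0001728385
[... 335 characters left out ...]
23495  0.11681746] [ 0.62494332 -0.05746139  0.10051638]
[ 0.616 -0.021  0.114]
[ 0.615 -0.029  0.112]
[ 0.616 -0.034  0.112]
[ 0.614 -0.038  0.112]
[ 0.604 -0.043  0.115]
[ 0.635 -0.04   0.103]
[ 0.617 -0.044  0.108]
[ 0.645 -0.045  0.101]
[ 0.623 -0.049  0.106]
[ 0.592 -0.054  0.116]
[ 0.623 -0.05   0.104]
[ 0.653 -0.048  0.093]
[ 0.619 -0.056  0.106]
[ 0.654 -0.052  0.093]
[ 0.616 -0.057  0.104]
[ 0.644 -0.057  0.095]
[ 0.615 -0.064  0.106]
[ 0.645 -0.061  0.094]
[ 0.617 -0.065  0.102]
[ 0.646 -0.065  0.093]
[ 0.629 -0.068  0.097]
[ 0.615 -0.07   0.1  ]
[ 0.642 -0.072  0.093]
[ 0.635 -0.074  0.093]
[ 0.634 -0.076  0.091]
[ 0.637 -0.081  0.091]
[ 0.63  -0.087  0.087]
[ 0.63  -0.086  0.065]
```

```bash
cat >> h.py <<'E'
A=np.deg2rad(141.5)  # direction of folder +y
FY=np.array([np.cos(A),np.sin(A),0]); FX=np.array([np.sin(A),-np.cos(A),0]); C0=np.array([.556,0,0])
def toF(P): d=np.asarray(P)-C0; return np.stack([d@FX,d@FY,d[...,2]],-1)
def toW(f): f=np.asarray(f,float); return C0+f[...,0:1]*FX+f[...,1:2]*FY+f[...,2:3]*np.array([0,0,1.])
E
python3 - <<'E'
from h import *
from scipy.optimize import least_squares
from cell import arm
for n in ['scene','side']:
    c=arm.read_camera(n); P,m=cloud(c)
    for t,z in [('band_mouth',.030),('tab_hinge',.028),('matchbox',.026)]:
        r=arm.pinpoint(n,t)
        if r: print(n,t,(toF(atz(c,r[0]['centre'],z))*1000).round(1),r[0]['p'])
    s=m&(abs(P[...,2]-.026)<.006)&(P[...,0]>.35)&(P[...,0]<.75)&(abs(P[...,1])<.2)
    q=toF(P[s]); print(np.percentile(q,[1,99],axis=0).round(3).tolist())
    t=m&(P[...,2]>.05)&(P[...,0]>.4)&(P[...,0]<.75)&(abs(P[...,1])<.15)
    q=toF(P[t]); print('tab x range',np.percentile(q[:,0],[2,98]).round(3))
    def f(v):
        th,b=v; h=np.array([-.108,.028]); a=h+.06*np.array([np.cos(th),np.sin(th)]); e=a+.06*np.array([np.cos(th-b),np.sin(th-b)])
        def seg(p,u,w):
            d=w-u; k=np.clip(((p-u)@d)/(d@d),0,1); return np.linalg.norm(p-u-k[:,None]*d,axis=1)
        return np.minimum(seg(q[:,1:],h,a),seg(q[:,1:],a,e))
    r=min((least_squares(f,[a,b],loss='soft_l1',f_scale=.003) for a in(1.3,1.7,2.1) for b in (1.15,1.4)),key=lambda r:r.cost); print(r.x,np.median(f(r.x)))
E
```

```text
scene band_mouth [ 2.3 -3.3 30. ] 0.61
scene tab_hinge [  11.5 -112.4   28. ] 0.91
scene matchbox [-41.9  69.2  26. ] 0.82
[[-0.08, -0.107, 0.021], [0.079, 0.109, 0.03]]
tab x range [-0.024  0.022]
[1.64353598 1.19516442] 0.0007843961090055349
side band_mouth [-1.2 -7.6 30. ] 0.81
side tab_hinge [   7.7 -105.2   28. ] 0.69
side matchbox [-34.1  75.2  26. ] 0.54
[[-0.08, -0.109, 0.021], [0.079, 0.107, 0.03]]
tab x range [-0.023  0.023]
[1.7092956  1.22325959] 0.0009468061504445806
```

>>> arm_command([
  {"wz":0.143},
  {"wz":0.143},
  {"wz":0.14},
  {},
  {},
])

```text
invalid input
```

>>> arm_command([
  {"tx":0,"ty":0,"tz":0,"wx":0,"wy":0,"wz":0.143,"hand":0},
  {"tx":0,"ty":0,"tz":0,"wx":0,"wy":0,"wz":0.143,"hand":0},
  {"tx":0,"ty":0,"tz":0,"wx":0,"wy":0,"wz":0.14,"hand":0},
  {"tx":0,"ty":0,"tz":0,"wx":0,"wy":0,"wz":0,"hand":0},
], force=20)

```text
time: 2.25
ee_pos: [0.1278, 0.5092, 0.2387]
tcp_rot: [0.901, 0.434, -0.0, 0.0]
contact_force: [0.0, 0.6, 0.1]
width: 0.661
```

```bash
cat > st.py <<'E'
from h import *
from scipy.spatial.transform import Rotation as R
o=arm.observe(); print('t',o['time'],'F',(toF(o['ee_pos'])*1000).round(1),'f',o['contact_force'].round(2),'w',round(o['width'],3))
M=R.from_quat(o['tcp_rot']).as_matrix(); print('tool x in F',(M[:,0]@FX).round(3),(M[:,0]@FY).round(3),'z',M[:,2].round(3), 'q',o['joint_pos'].round(2))
E
python3 st.py
```

```text
t 2.25 F [132.  652.1 238.7] f [0.03 0.58 0.14] w 0.661
tool x in F 1.0 -0.001 z [ 0. -0. -1.] q [ 1.1   0.31  1.5  -0.    1.33  0.2 ]
```

>>> arm_command([
  {"tx":-0.8,"ty":4.8,"tz":0,"wx":0,"wy":0,"wz":0,"hand":0},
  {"tx":-0.8,"ty":4.8,"tz":0,"wx":0,"wy":0,"wz":0,"hand":0},
  {"tx":-0.8,"ty":4.8,"tz":0,"wx":0,"wy":0,"wz":0,"hand":0},
  {"tx":-0.8,"ty":4.8,"tz":0,"wx":0,"wy":0,"wz":0,"hand":0},
  {"tx":-0.8,"ty":4.8,"tz":0,"wx":0,"wy":0,"wz":0,"hand":0},
  {"tx":-0.8,"ty":4.8,"tz":0,"wx":0,"wy":0,"wz":0,"hand":0},
  {"tx":-0.8,"ty":4.8,"tz":0,"wx":0,"wy":0,"wz":0,"hand":0},
  {"tx":-0.8,"ty":4.8,"tz":0,"wx":0,"wy":0,"wz":0,"hand":0},
  {"tx":-0.8,"ty":4.8,"tz":0,"wx":0,"wy":0,"wz":0,"hand":0},
  {"tx":-0.8,"ty":4.8,"tz":0,"wx":0,"wy":0,"wz":0,"hand":0},
])

```text
time: 3.25
ee_pos: [0.4547, 0.146, 0.2389]
tcp_rot: [0.9, 0.436, 0.0, 0.0]
contact_force: [0.5, 1.0, 0.4]
width: 0.007
```

```bash
python3 st.py
```

```text
t 3.25 F [ 51.3 170.2 238.9] f [0.49 1.03 0.43] w 0.007
tool x in F 1.0 0.004 z [ 0.001  0.    -1.   ] q [ 0.06  0.21  1.63  0.    1.3  -0.84]
```

>>> arm_command([
  {"tx":-0.8,"ty":4.8,"tz":0,"wx":0,"wy":0,"wz":0,"hand":0},
  {"tx":-0.8,"ty":4.8,"tz":0,"wx":0,"wy":0,"wz":0,"hand":0},
  {"tx":-0.8,"ty":4.8,"tz":0,"wx":0,"wy":0,"wz":0,"hand":0},
  {"tx":-0.8,"ty":4.8,"tz":0,"wx":0,"wy":0,"wz":0,"hand":0},
  {"tx":-0.8,"ty":4.8,"tz":0,"wx":0,"wy":0,"wz":0,"hand":0},
  {"tx":-0.8,"ty":4.8,"tz":0,"wx":0,"wy":0,"wz":0,"hand":0},
  {"tx":-0.3,"ty":4.2,"tz":0,"wx":0,"wy":0,"wz":0,"hand":0},
  {"tx":0,"ty":0,"tz":0,"wx":0,"wy":0,"wz":0,"hand":0},
])

```text
time: 4.05
ee_pos: [0.682, -0.1014, 0.2358]
tcp_rot: [0.901, 0.435, -0.001, -0.0]
contact_force: [-0.3, 0.3, -0.4]
width: 0.004
```

```bash
python3 st.py;python3 - <<'E'
from h import *
c=cam('side','side1'); cv2.imwrite('pics/side1z.png',cv2.resize(c['image'][100:300,200:460],None,fx=3,fy=3))
E
```

```text
t 4.05 F [  -0.9 -161.7  235.8] f [-0.27  0.26 -0.4 ] w 0.004
tool x in F 1.0 0.001 z [-0.002  0.    -1.   ] q [-0.32  0.7   0.9  -0.    1.54 -1.22]
```

View pics/side1z.png

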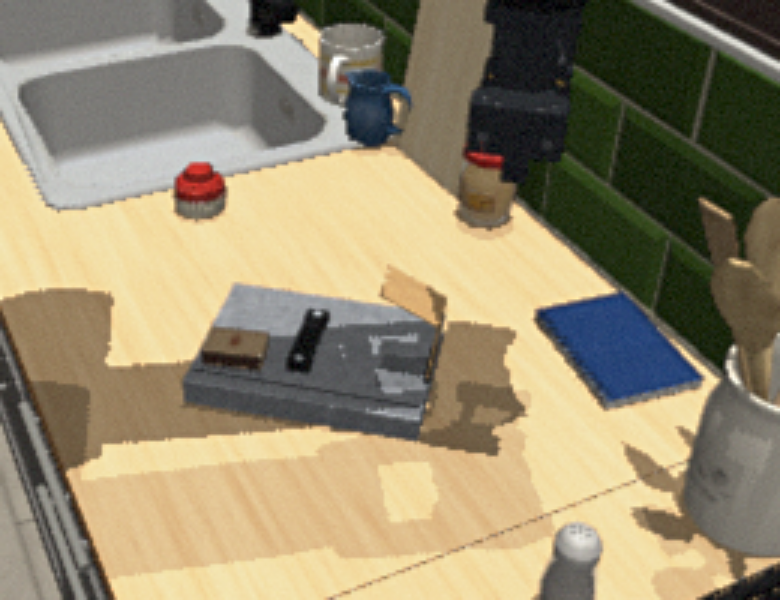

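```bash
python3 - <<'E'
from h import *
c=cam('scene'); P,m=cloud(c)
t=toF(P[m]); s=(t[:,2]>.03)&(t[:,2]<.2)&(abs(t[:,0])<.22)&(t[:,1]>-.30)&(t[:,1]<-.10); q=t[s]
for x in np.arange(-.22,.22,.02):
    k=q[(q[:,0]>=x)&(q[:,0]<x+.02)]
    if len(k)>3: print(x.round(2),len(k),k.min(0).round(3),k.max(0).round(3))
E
```

```text
-0.04 32 [-0.025 -0.114  0.03 ] [-0.02  -0.102  0.092]
-0.02 55 [-0.02  -0.114  0.031] [-0.001 -0.101  0.095]
-0.0 40 [ 0.    -0.114  0.039] [ 0.02  -0.101  0.094]
0.02 5 [ 0.02  -0.115  0.085] [ 0.024 -0.102  0.091]
0.16 113 [ 0.17  -0.3    0.031] [ 0.18  -0.289  0.19 ]
0.18 448 [ 0.18  -0.3    0.031] [ 0.2   -0.272  0.199]
0.2 396 [ 0.2   -0.288  0.03 ] [ 0.22  -0.259  0.2  ]
```

>>> arm_command([
  {"tx":0,"ty":0,"tz":3,"wx":0,"wy":0,"wz":0,"hand":0},
  {"tx":0,"ty":0,"tz":3,"wx":0,"wy":0,"wz":0,"hand":0},
])

```text
time: 4.35
ee_pos: [0.6799, -0.0962, 0.1795]
tcp_rot: [0.9, 0.436, 0.001, 0.001]
contact_force: [0.4, -0.3, -0.7]
width: 0.007
```

>>> arm_command([
  {"tx":0,"ty":0,"tz":4,"wx":0,"wy":0,"wz":0,"hand":0},
  {"tx":0,"ty":0,"tz":4,"wx":0,"wy":0,"wz":0,"hand":0},
  {"tx":0,"ty":0,"tz":3,"wx":0,"wy":0,"wz":0,"hand":0},
  {"tx":0,"ty":0,"tz":0,"wx":0,"wy":0,"wz":0,"hand":0},
  {"tx":0,"ty":0,"tz":0,"wx":0,"wy":0,"wz":0,"hand":0},
])

```text
time: 4.85
ee_pos: [0.6804, -0.0967, 0.0705]
tcp_rot: [0.9, 0.435, 0.001, 0.0]
contact_force: [0.8, 0.7, 0.2]
width: 0.008
```

```bash
python3 st.py; python3 - <<'E'
import numpy as np
# contact corner path, r=50, offset 1.5mm; tcp = corner - 9mm in y
for th in np.arange(1.6,.55,-.1):
    p=np.array([-108,28])+50*np.array([np.cos(th),np.sin(th)])+1.5*np.array([-np.sin(th),np.cos(th)])
    print(round(th,2),(p-[9,0]).round(1))
E
```

```text
t 4.85 F [   1.8 -157.6   70.5] f [0.8  0.71 0.22] w 0.008
tool x in F 1.0 0.002 z [ 0.001 -0.    -1.   ] q [-0.31  0.82  1.12  0.    1.19 -1.21]
1.6 [-120.    77.9]
1.5 [-115.   78.]
1.4 [-110.    77.5]
1.3 [-105.1   76.6]
1.2 [-100.3   75.1]
1.1 [-95.7  73.2]
1.0 [-91.2  70.9]
0.9 [-87.1  68.1]
0.8 [-83.2  64.9]
0.7 [-79.7  61.4]
0.6 [-76.6  57.5]
```

>>> arm_command([
  {"tx":0,"ty":-1.5,"tz":0,"wx":0,"wy":0,"wz":0,"hand":0},
  {"tx":0,"ty":-1.5,"tz":0,"wx":0,"wy":0,"wz":0,"hand":0},
  {"tx":-0.1,"ty":-0.4,"tz":0,"wx":0,"wy":0,"wz":0,"hand":0},
  {"tx":0,"ty":-0.4,"tz":0,"wx":0,"wy":0,"wz":0,"hand":0},
  {"tx":0,"ty":-0.4,"tz":0,"wx":0,"wy":0,"wz":0,"hand":0},
  {"tx":0,"ty":-0.4,"tz":0,"wx":0,"wy":0,"wz":0,"hand":0},
  {"tx":0,"ty":-0.4,"tz":0,"wx":0,"wy":0,"wz":0,"hand":0},
  {"tx":0,"ty":-0.4,"tz":0,"wx":0,"wy":0,"wz":0,"hand":0},
  {"tx":0,"ty":-0.4,"tz":0,"wx":0,"wy":0,"wz":0,"hand":0},
])

```text
time: 5.75
ee_pos: [0.6339, -0.062, 0.0686]
tcp_rot: [0.901, 0.435, -0.0, -0.0]
contact_force: [0.3, 0.3, -0.8]
width: 0.006
```

```bash
python3 st.py;python3 - <<'E'
from h import *
c=cam('side','side2'); cv2.imwrite('pics/side2z.png',cv2.resize(c['image'][140:270,230:400],None,fx=4.5,fy=4.5))
E
```

```text
t 5.75 F [ -0.  -99.6  68.6] f [ 0.25  0.26 -0.76] w 0.006
tool x in F 1.0 0.0 z [-0.  0. -1.] q [-0.28  0.72  1.32 -0.    1.1  -1.18]
```

View pics/side2z.png

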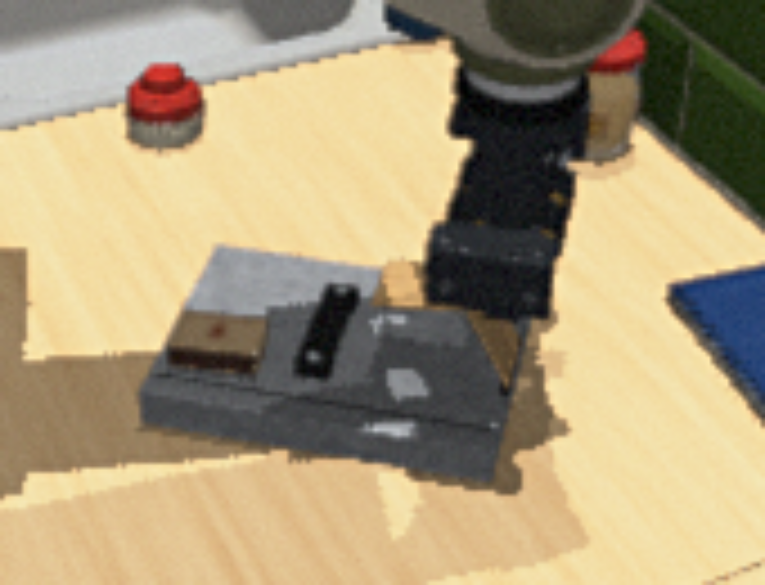

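>>> arm_command([
  {"tx":0,"ty":-0.35,"tz":0.05,"wx":0,"wy":0,"wz":0,"hand":0},
  {"tx":0,"ty":-0.35,"tz":0.1,"wx":0,"wy":0,"wz":0,"hand":0},
  {"tx":0,"ty":-0.35,"tz":0.15,"wx":0,"wy":0,"wz":0,"hand":0},
  {"tx":0,"ty":-0.35,"tz":0.3,"wx":0,"wy":0,"wz":0,"hand":0},
  {"tx":0,"ty":-0.35,"tz":0.3,"wx":0,"wy":0,"wz":0,"hand":0},
  {"tx":0,"ty":0,"tz":0,"wx":0,"wy":0,"wz":0,"hand":0},
])

```text
time: 6.4
ee_pos: [0.6199, -0.0508, 0.0591]
tcp_rot: [0.901, 0.435, -0.0, -0.0]
contact_force: [-0.5, -0.2, -0.7]
width: 0.004
```

```bash
python3 st.py;python3 - <<'E'
from h import *
c=cam('side','side3'); cv2.imwrite('pics/side3z.png',cv2.resize(c['image'][140:270,230:400],None,fx=4.5,fy=4.5))
E
```

```text
t 6.4 F [  0.  -81.7  59.1] f [-0.5  -0.18 -0.66] w 0.004
tool x in F 1.0 0.0 z [-0.001  0.    -1.   ] q [-0.27  0.7   1.38  0.    1.06 -1.17]
```

View pics/side3z.png

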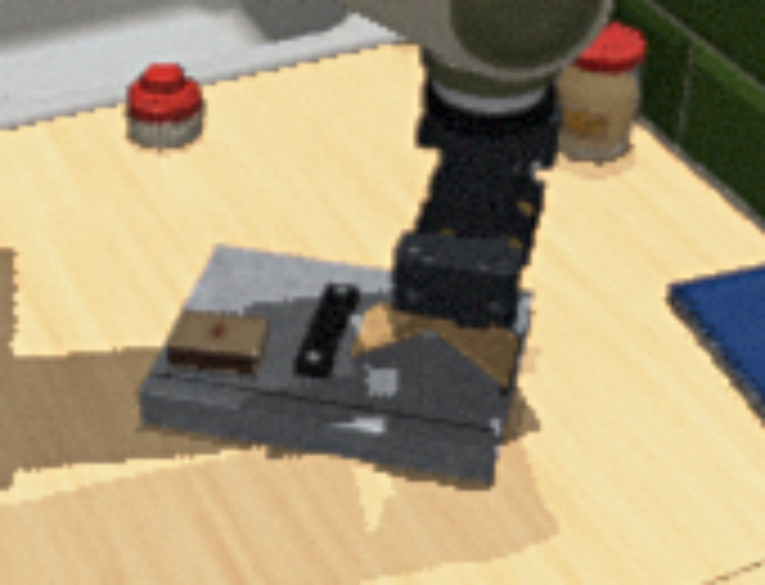

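>>> arm_command([
  {"tx":0,"ty":-0.2,"tz":0.2,"wx":0,"wy":0,"wz":0,"hand":0},
  {"tx":0,"ty":-0.1,"tz":0.2,"wx":0,"wy":0,"wz":0,"hand":0},
  {"tx":0,"ty":0,"tz":0,"wx":0,"wy":0,"wz":0,"hand":0},
  {"tx":0,"ty":0,"tz":-1,"wx":0,"wy":0,"wz":0,"hand":0},
  {"tx":0,"ty":0,"tz":-1.2,"wx":0,"wy":0,"wz":0,"hand":0},
  {"tx":0,"ty":-1.1,"tz":0,"wx":0,"wy":0,"wz":0,"hand":0},
  {"tx":0,"ty":-1.0,"tz":0,"wx":0,"wy":0,"wz":0,"hand":0},
  {"tx":0,"ty":0,"tz":0,"wx":0,"wy":0,"wz":0,"hand":0},
])

```text
time: 7.25
ee_pos: [0.6011, -0.0355, 0.0783]
tcp_rot: [0.901, 0.435, -0.0, -0.0]
contact_force: [-0.0, 0.6, 0.5]
width: 0.009
```

```bash
python3 st.py;python3 - <<'E'
from h import *
c=cam('side','side4'); cv2.imwrite('pics/side4z.png',cv2.resize(c['image'][140:270,230:400],None,fx=4.5,fy=4.5))
r=arm.pinpoint('side','tab_edge'); print(r[:1]); 
if r: print(toF(atz(c,r[0]['centre'],.029)))
r=arm.pinpoint('side','band_mouth'); print(r[:1]); print(toF(atz(c,r[0]['centre'],.030)))
E
```

```text
t 7.25 F [  0.2 -57.4  78.3] f [-0.05  0.57  0.52] w 0.009
tool x in F 1.0 0.001 z [-0.  0. -1.] q [-0.25  0.64  1.44  0.    1.06 -1.15]
[{'centre': [307.6, 213.7], 'p': 0.6}]
[ 0.00500127 -0.00468777  0.029     ]
[{'centre': [308.6, 214.7], 'p': 0.92}]
[ 6.11142453e-05 -8.75974187e-03  3.00000000e-02]
```

View pics/side4z.png

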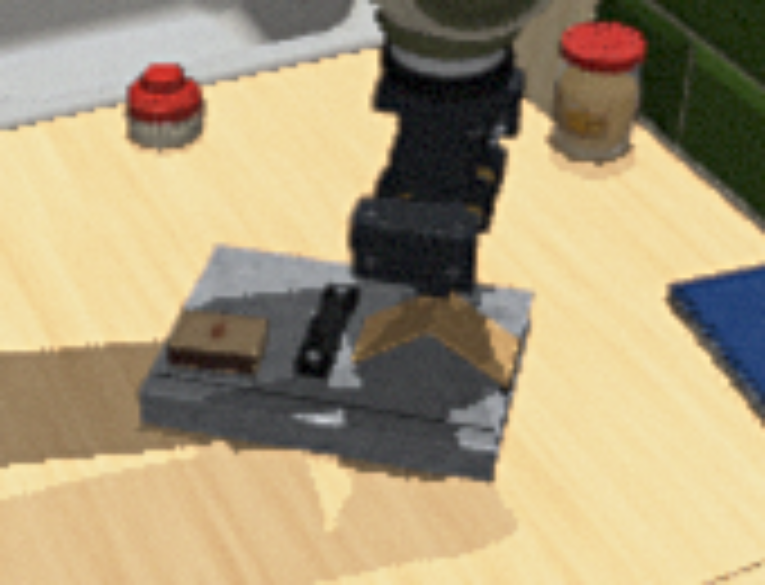

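>>> arm_command([
  {"tx":0,"ty":0,"tz":1.0,"wx":0,"wy":0,"wz":0,"hand":0},
  {"tx":0,"ty":0,"tz":0.4,"wx":0,"wy":0,"wz":0,"hand":0},
  {"tx":0,"ty":-0.1,"tz":0.3,"wx":0,"wy":0,"wz":0,"hand":0},
  {"tx":0,"ty":-0.1,"tz":0.3,"wx":0,"wy":0,"wz":0,"hand":0},
  {"tx":0,"ty":-0.1,"tz":0.3,"wx":0,"wy":0,"wz":0,"hand":0},
  {"tx":0,"ty":-0.1,"tz":0.3,"wx":0,"wy":0,"wz":0,"hand":0},
  {"tx":0,"ty":-0.1,"tz":0.3,"wx":0,"wy":0,"wz":0,"hand":0},
  {"tx":0,"ty":0,"tz":0,"wx":0,"wy":0,"wz":0,"hand":0},
])

```text
time: 8.2
ee_pos: [0.5977, -0.0331, 0.0482]
tcp_rot: [0.901, 0.435, -0.0, -0.0]
contact_force: [0.4, -0.3, 0.9]
width: 0.005
```

```bash
python3 st.py;python3 - <<'E'
from h import *
c=cam('side','side5'); cv2.imwrite('pics/side5z.png',cv2.resize(c['image'][140:270,230:400],None,fx=4.5,fy=4.5))
E
```

```text
t 8.2 F [  0.  -53.2  48.2] f [ 0.45 -0.31  0.9 ] w 0.005
tool x in F 1.0 0.0 z [-0.  0. -1.] q [-0.25  0.67  1.47 -0.    1.   -1.15]
```

View pics/side5z.png

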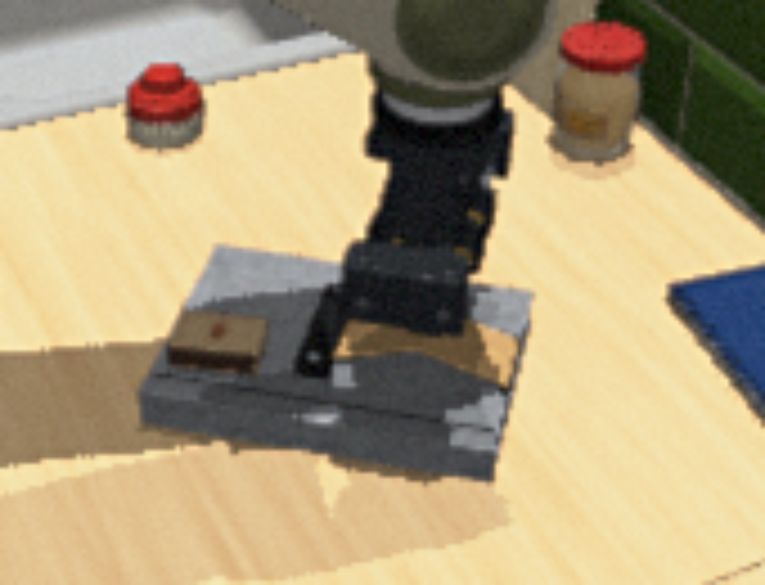

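>>> arm_command([
  {"tx":0,"ty":-0.1,"tz":0.3,"wx":0,"wy":0,"wz":0,"hand":0},
  {"tx":0,"ty":-0.1,"tz":0.3,"wx":0,"wy":0,"wz":0,"hand":0},
  {"tx":0,"ty":-0.1,"tz":0.3,"wx":0,"wy":0,"wz":0,"hand":0},
  {"tx":0,"ty":0,"tz":0.3,"wx":0,"wy":0,"wz":0,"hand":0},
  {"tx":0,"ty":0,"tz":0.3,"wx":0,"wy":0,"wz":0,"hand":0},
  {"tx":0,"ty":0,"tz":0.3,"wx":0,"wy":0,"wz":0,"hand":0},
  {"tx":0,"ty":0,"tz":0,"wx":0,"wy":0,"wz":0,"hand":0},
  {"tx":0,"ty":0,"tz":0,"wx":0,"wy":0,"wz":0,"hand":0},
])

```text
time: 9.05
ee_pos: [0.5952, -0.0313, 0.0304]
tcp_rot: [0.901, 0.435, -0.0, -0.0]
contact_force: [0.4, -0.3, -0.0]
width: 0.005
```

```bash
python3 st.py;python3 - <<'E'
from h import *
c=cam('side','side6'); cv2.imwrite('pics/side6z.png',cv2.resize(c['image'][140:270,230:400],None,fx=4.5,fy=4.5))
E
```

```text
t 9.05 F [ -0.1 -50.2  30.4] f [ 0.43 -0.29 -0.03] w 0.005
tool x in F 1.0 0.0 z [-0.001  0.    -1.   ] q [-0.25  0.7   1.49 -0.    0.96 -1.15]
```

View pics/side6z.png

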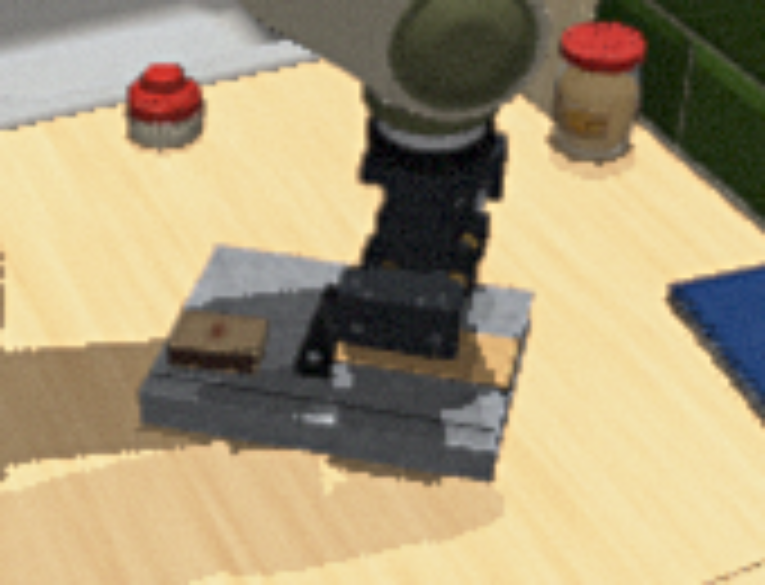

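Flat and entering under the band. A last small press, then retreat straight up.

>>> arm_command([
  {"tx":0,"ty":0,"tz":0.1,"wx":0,"wy":0,"wz":0,"hand":0},
  {"tx":0,"ty":0,"tz":0.05,"wx":0,"wy":0,"wz":0,"hand":0},
  {"tx":0,"ty":0,"tz":0,"wx":0,"wy":0,"wz":0,"hand":0},
  {"tx":0,"ty":0,"tz":-0.5,"wx":0,"wy":0,"wz":0,"hand":0},
  {"tx":0,"ty":0,"tz":-2,"wx":0,"wy":0,"wz":0,"hand":0},
  {"tx":0,"ty":0,"tz":-4,"wx":0,"wy":0,"wz":0,"hand":0},
  {"tx":0,"ty":0,"tz":-4,"wx":0,"wy":0,"wz":0,"hand":0},
  {"tx":0,"ty":0,"tz":-4,"wx":0,"wy":0,"wz":0,"hand":0},
  {"tx":0,"ty":0,"tz":0,"wx":0,"wy":0,"wz":0,"hand":0},
])

```text
time: 10.0
ee_pos: [0.5975, -0.0317, 0.18]
tcp_rot: [0.901, 0.435, 0.004, 0.003]
contact_force: [0.7, -0.9, -1.0]
width: 0.01
```

```bash
python3 st.py;python3 - <<'E'
from h import *
c=cam('side','side7'); cv2.imwrite('pics/side7z.png',cv2.resize(c['image'][140:270,230:400],None,fx=4.5,fy=4.5))
for n in ['scene','side']:
    c=arm.read_camera(n); P,m=cloud(c)
    s=m&(abs(P[...,2]-.026)<.006)&(P[...,0]>.35)&(P[...,0]<.75)&(abs(P[...,1])<.2)
    s=cv2.morphologyEx(s.astype(np.uint8),cv2.MORPH_OPEN,np.ones((3,3)))>0
    r=cv2.minAreaRect(P[s][:,:2].astype(np.float32)); print(n,r)
    q=toF(P[m]); I=c['image'][m]
    for a,b in [(-.105,-.09),(-.09,-.07),(-.07,-.055),(-.055,-.04),(-.04,-.02),(-.02,-.004),(.004,.018)]:
        k=q[(q[:,1]>a)&(q[:,1]<b)&(abs(q[:,0])<.015)&(q[:,2]<.09)]; e=q[(q[:,1]>a)&(q[:,1]<b)&(abs(q[:,0]+.05)<.015)&(q[:,2]<.09)]
        print(a,len(k),np.median(k[:,2]).round(4) if len(k) else None,'board',np.median(e[:,2]).round(4))
E
```

```text
t 10.0 F [  1.  -52.2 180. ] f [ 0.67 -0.86 -1.  ] w 0.01
tool x in F 1.0 0.0 z [ 0.01  -0.002 -1.   ] q [-0.25  0.52  1.36  0.    1.26 -1.15]
scene ((0.5554613471031189, -9.53376293182373e-05), (0.163037970662117, 0.22026251256465912), 51.00734329223633)
-0.105 46 0.0289 board 0.0257
-0.09 63 0.0296 board 0.026
-0.07 48 0.0291 board 0.0257
-0.055 45 0.029 board 0.0258
-0.04 57 0.0286 board 0.0257
-0.02 46 0.0281 board 0.0257
0.004 44 0.0356 board 0.0269
side ((0.5570758581161499, 0.0002753734588623047), (0.16484859585762024, 0.21995404362678528), 51.057456970214844)
-0.105 39 0.0308 board 0.0266
-0.09 50 0.0302 board 0.0267
-0.07 36 0.0297 board 0.027
-0.055 35 0.0296 board 0.0265
-0.04 48 0.0304 board 0.0271
-0.02 37 0.03 board 0.0267
0.004 38 0.0374 board 0.0273
```

View pics/side7z.png

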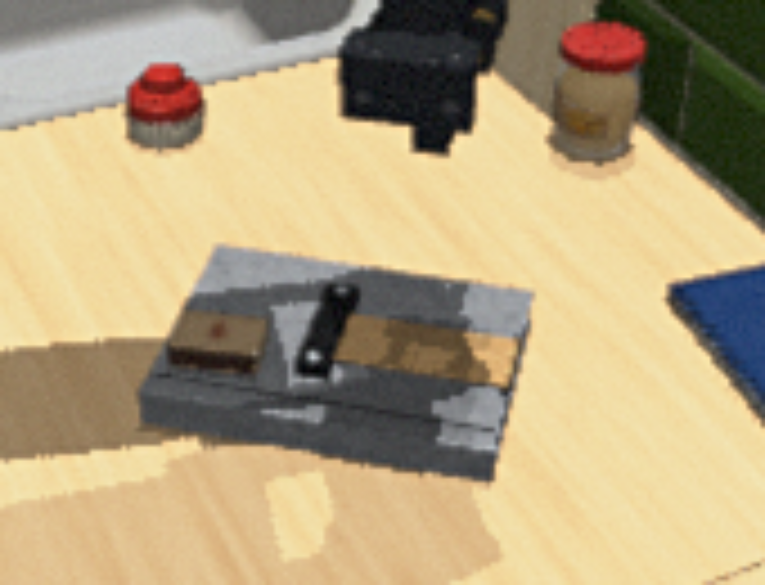

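The picture shows the tab flat, from about (515,360) to the band at (335,340), with its edge under the black band. The tab top measures about 3 mm above the board all along, the band is intact at 36–37 mm, and the folder is in place.

```bash
python3 -c "
from cell import arm
print(arm.job_done())"
```

```text
the job is handed in; nothing more can be done
None
```

The recipe folder is closed: the tab lies flat on the front board with its free edge under the guide band. I handed the job in at about 10 s, with the hand clear about 15 cm above the folder.

I pushed the tab over with the closed fingertips, keeping the crease, until its edge came down just short of the band. Then I pressed the crease flat so the edge slid in, and lifted straight up.

**Tab:** depth from both cameras puts it about 3 mm above the board along its whole length, which is the card's own thickness, so the crease is flat. The last side picture shows the card running under the band. I could not see the hidden edge itself, but a flat tab puts it about 12 mm past the mouth.

**Folder:** it moved about 1 mm and turned about 0.5°, which is within measurement noise.

**Other objects:** the matchbox and kitchen timer look unmoved in the pictures. I did not re-measure them or the salt shaker, but the hand did not go near any of the three.

**Disagreement:** with the tab standing as a tent, the network's points for the tab edge and band mouth were 4–9 mm off the band position in the depth fit. I relied on the depth fit and the pictures instead.

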